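# Set the drip stand down on the carafe and lock it

### The job

Two coffee drip stands are on the shelf with their drippers raised. On the stand with the orange dripper, lower the dripper by the wooden knob on top of its rod until its foot rests on the rim of the glass carafe, then swing that stand's black-pinned brass clamp lever round to its locked end. Leave the stand with the white dripper as it is, and leave the carafe standing under the orange one.

Things in the scene. Friction and masses are not known exactly. Their poses are not given: they have to be found in the camera images.
- orange_dripper: Orange dripper to lower; it slides only up and down with its rod. Origin: centre of the underside of its flat foot (92 mm across), 40 to 75 mm above the carafe rim at the start. z up; x points level from dripper to rod, the rod axis lying at x = +105 mm, y = 0. Cone top 110 mm across, 80 mm above the origin. About 2 N pushes it down; it stays where it is left.
- orange_knob (a point): Centre of the top of the wooden knob on the orange dripper's rod, on the rod axis, 75 mm above the dripper's origin: upright cylinder, 28 mm in diameter, 35 mm tall, to pinch or press from above. Axes as the dripper's; free on both y sides. Below it a 20 mm wide steel arm along x; under that, a fixed tube with a collar 36 mm across, ending 126 mm above the shelf.
- carafe: Loose clear glass carafe, about 0.4 kg, standing on the orange stand's 18 mm thick fixed wooden base, under the dripper; a small handle at its +y side. Origin: centre of its underside; z up. Open rim 105 mm above the origin, 84 mm across; belly 112 mm across. Its axis is within 12 mm of the foot's centre from the start.
- orange_clamp (a joint): Brass clamp lever on the orange stand's collar, turning about the rod axis; rad, positive counter-clockwise from above. 0: open, pointing along the dripper's +x (away from the dripper). 1.57: locked, at its end stop, pointing along the dripper's +y. Starts at 0 to 0.2. About 1.5 N at the pin swings it; it stays where it is left and keeps its height.
- orange_pin (a point): Centre of the top of the black upright pin on the orange stand's clamp lever: 16 mm in diameter, 70 mm from the rod axis, top 178 mm above the shelf, bare for 50 mm below its top. Push it sideways with closed fingers to swing the lever.
- white_dripper: White dripper of the other stand, which is otherwise identical, with a blue mug under it: leave alone. Origin and axes as on the orange one.
- white_pin (a point): Centre of the top of the clamp pin on the white dripper's stand, as on the orange one: leave alone.
Not all that is in view belongs to the job. What is shaped like the carafe but green, pink or purple is not meant.

How it is judged:
By the outcome, as a careful person would: the job done as asked, in the order asked, and still so for the second after the job is handed in, with the robot touching nothing.
It also fails if it takes over 48 s, if anything falls off the work surface, if the arm or the gripper's body presses on something with over 40 N, if the wrist force passes 120 N, or if a joint passes its speed limit or range.

### The arm

A 6-joint arm with a two-finger parallel gripper is mounted at the origin on the work surface. World frame = base frame: x ahead of the robot, y to its left, z up, the work surface at z = 0. Lengths are in m, angles in degrees, forces in N, time in s.
With the tool pointing down it reaches from about 0.35 to 0.85 m from the base axis. Payload 8.1 kg.
Tool frame: the origin (TCP) lies at the centre of the arm's flange, where the gripper is bolted on; the fingertips stand 186 mm ahead of it and the grasp point (between the pads) lies 167 mm ahead of it; x points along the fingers, z is the direction in which the jaws open and shut, and the axes are right-handed (so a half turn about x gives the same grasp; the last joint's range is limited). The gripper opens to 93 mm and grips with 3 to 60 N. Pads are 15 mm wide; open, the fingers measure 128 mm over their backs; the gripper's body (75 mm by 188 mm) begins 65 mm behind the grasp point.
Start: joints at [66.899, 7.471, 85.268, -0, 87.261, -4.893], TCP at [0.187, 0.57, 0.405] pointing down, gripper open.
Joint ranges: [-169.43, 169.43], [-51.17, 129.36], [1.28, 143.12], [-76.62, 256.62], [0, 156.53], [-152.29, 152.29]. Speed limits (degrees/s): [136.94, 136.94, 159.86, 180, 180, 180].

### API

Orientations are given as [roll, pitch, yaw] about the fixed x, y, z axes, in that order (R = Rz(yaw) Ry(pitch) Rx(roll)).
In Python, from workcell import bot gives the robot as it stands.
- The arm moves only by the shell command python3 -m pendant 'ROWS' [FORCE]. ROWS is JSON, a list that holds one entry, the list of rows, each a list of 7 numbers: the shift along the tool's x, y, z in mm, then the turn, a rotation vector about the tool's x, y, z in degrees, then the gripper's target within -1 to 1 (shut at 1, half-way at 0, fully open at -1). A call has 1 to 20 rows; each row shifts and turns the pose as measured when the row begins, along the tool's axes as they then stand; what a row does not reach is not made up. A row lasts 1/12 s, in which the tool goes at most 41.7 mm and 7.16 degrees, less where a joint would pass 70% of its speed; a pose out of reach is approached as far as the arm can. A call with a gripper value outside its range is refused whole. The fingers move at their own pace and stop on an object; FORCE is the grip in N (left out, the last holds). Time passes only in rows, so rows that do not move let the fingers close. It gives the time, the measured TCP pose, the force and the opening at its end, in the units of the state.
- bot.state(): the state, without advancing time (a new reading comes with each control period).
- bot.capture(name): name is "side" or "top" or "wrist"; returns the picture (420x560x3 uint8, blue, green, red); there is no depth.
- bot.camera_model(name): a dict with "fx", "fy", "cx", "cy" (pixels), "R" (3x3) and "t" (3): a world point X has camera coordinates R X + t; the wrist camera has in their place "tool_from_camera" (4x4, takes a point from camera to tool coordinates, whose origin is the TCP and whose axes are the tool frame's). Camera axes: x right, y down, z forward; pixel columns grow to the right and rows downward; lengths in m; the calibration is good to about 2 mm. A picture is of the moment at which its call begins: read the wrist's pose just before it. camera_model takes no time and is no camera call.
- bot.finish_job(): hands the job in, once; it reports no verdict.
Trained networks look in the newest picture that a camera, given by its name, has taken for a name from the list of things; names that differ only in an ending like _2 or _b are one class to them, and where a whole thing is asked for, a point or a joint stands for the part that bears it (a point fixed in the world has none). Each returns a list of dicts, best first, with "p" (0 to 1); they miss things now and then, are a little off and sometimes report something else, mostly with a low value. They report only what shows in the picture. A call takes as long as a camera call. They do not tell look-alikes from the thing itself.
- bot.cut_out(camera, name): "region" (420x560 bool, what is visible of it) and "extent" ([left, top, right, bottom] in pixels, round what is visible of it).
The state is a dict: "time_s": time; "joint_positions": joint angles; "dq": joint speeds; "tau": joint torques, N m; "ee_pos": TCP position; "tcp_rot": TCP orientation; "wrist_force": force on the tool from outside, world axes, zero at the start; "torque": the same for the moment, N m; "gripper_width": opening from 0.0 (shut) to 1.0 (fully open).
Only numpy, scipy, OpenCV 4.12 (cv2) and the standard library are available. Lean on these libraries where they do the work, as an engineer would, in place of code of your own. Each camera call takes 0.05 s, during which the arm holds its last target. There are 200 camera calls.

## Working session

There is one attempt and no reset: what is moved stays moved. The work goes in short steps, Python scripts to look and compute and a shell command to move; the robot and the scene stay as the last step left them, time stands still between calls to the robot, and variables do not carry over. Pictures are saved under pics/ and viewed, about 8 in all and at most 12, crops included, and the job is handed in when it is done.

```bash
mkdir -p pics; cat > h.py <<'E'
from workcell import bot
import numpy as np, cv2
from scipy.spatial.transform import Rotation as Ro
def cam(name):
    m=bot.camera_model(name)
    K=np.array([[m['fx'],0,m['cx']],[0,m['fy'],m['cy']],[0,0,1]])
    if 'R' in m: return K,np.array(m['R']),np.array(m['t'])
    s=bot.state(); T=np.eye(4); T[:3,:3]=Ro.from_euler('xyz',s['tcp_rot'],degrees=True).as_matrix(); T[:3,3]=s['ee_pos']
    W=np.linalg.inv(T@np.array(m['tool_from_camera'])); return K,W[:3,:3],W[:3,3]
def proj(c,X):
    K,R,t=c; p=K@(R@np.asarray(X,float)+t); return p[:2]/p[2]
def ray(c,u,v,z):
    K,R,t=c; o=-R.T@t; d=R.T@np.linalg.inv(K)@np.array([u,v,1.]); return o+d*(z-o[2])/d[2]
def tri(obs):
    A=[];b=[]
    for c,(u,v) in obs:
        K,R,t=c; o=-R.T@t; d=R.T@np.linalg.inv(K)@np.array([u,v,1.]); d/=np.linalg.norm(d)
        P=np.eye(3)-np.outer(d,d); A.append(P); b.append(P@o)
    return np.linalg.solve(sum(A),sum(b))
E
python3 - <<'E'
from h import *
print(bot.state())
ims=[]
for n in('side','top'):
    c=cam(n); im=bot.capture(n)
    print(n,'cam at',-c[1].T@c[2])
    for o in('orange_dripper','orange_knob','orange_pin','carafe'):
        for r in bot.cut_out(n,o)[:3]: 
            ys,xs=np.nonzero(r['region']); print(n,o,round(r['p'],2),r['extent'],xs.mean().round(1),ys.mean().round(1))
    cv2.imwrite(f'pics/{n}0.png',im)
E
```

```text
{'time_s': 0.0, 'joint_positions': array([ 6.68991287e+01,  7.51536804e+00,  8.53296197e+01, -1.43276718e-03,
        8.72605206e+01, -4.89343526e+00]), 'dq': array([-0.01000416,  0.05010767,  0.00201785, -0.15616859, -0.1455004 ,
       -0.04586493]), 'tau': array([-1.37436178e-03, -5.59804523e+01, -4.91791356e+01,  7.71534140e-02,
        3.42892623e-02, -1.24121552e-04]), 'ee_pos': array([0.18737237, 0.56975305, 0.40368115]), 'tcp_rot': array([ 175.88361582,   89.89448198, -112.32375042]), 'wrist_force': array([0.10272935, 0.40759619, 0.00434401]), 'torque': array([0.04101274, 0.01968813, 0.01398812]), 'gripper_width': 1.0003629733352142}
side cam at [-0.07201792 -0.70245816  0.95386611]
side orange_dripper 0.67 [270.6, 180.0, 339.1, 257.5] 301.9 219.4
side orange_knob 0.59 [266.0, 182.7, 336.4, 256.6] 301.2 219.4
side orange_pin 0.6 [317.2, 198.9, 350.3, 244.6] 337.1 226.4
side carafe 0.93 [310.4, 319.2, 372.8, 395.2] 343.4 356.5
side carafe 0.86 [272.0, 245.4, 324.9, 317.9] 295.9 283.9
side carafe 0.77 [206.0, 306.6, 274.7, 375.0] 236.9 342.8
top cam at [ 0.48065889 -0.08652421  1.07013836]
top orange_dripper 0.64 [311.8, 166.9, 369.5, 254.5] 340.4 220.3
top orange_knob 0.75 [310.5, 167.7, 372.1, 251.5] 340.7 219.9
top orange_knob 0.72 [327.4, 146.9, 333.4, 190.0] 328.9 166.9
top orange_pin 0.6 [325.1, 147.3, 335.4, 191.5] 329.0 167.6
top carafe 0.9 [312.4, 278.7, 372.7, 324.4] 337.9 301.7
top carafe 0.58 [383.5, 227.0, 432.1, 287.0] 406.3 252.1
top carafe 0.57 [334.3, 90.5, 386.0, 142.0] 359.5 116.1
```

View pics/side0.png

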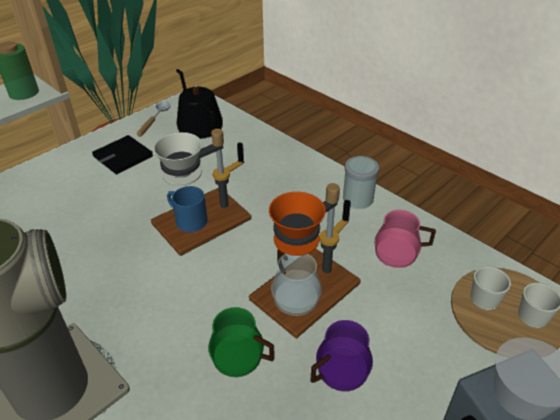

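View pics/top0.png

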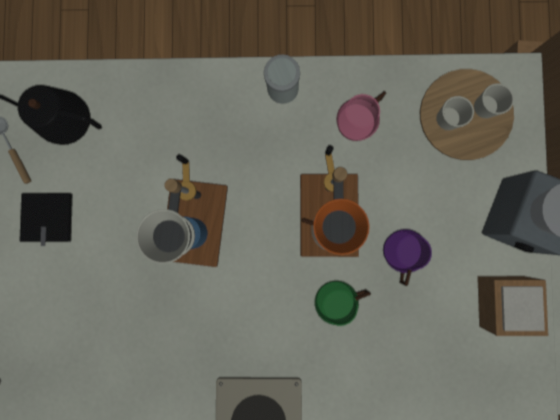

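The side view shows the orange stand's knob top at about (333,187), pin top (347,202) and carafe (296,284). The top view shows the knob at (341,172), pin (329,149) and cone centre (341,228).

```bash
python3 - <<'E'
from h import *
s,t=cam('side'),cam('top')
print('base px',proj(t,[0,0,0]),proj(t,[.3,0,0]),proj(t,[.3,.2,0]))
k=tri([(s,(333,187)),(t,(341,171))]);p=tri([(s,(347,202)),(t,(329,149))]);c=tri([(s,(298,213)),(t,(341,228))])
print('knob',k,'pin',p,'cone',c)
for n,x in(('k',k),('p',p)): print(n,proj(s,x),proj(t,x))
for n,f,(x0,y0,x1,y1) in(('side',4,(235,170,375,310)),('top',5,(290,135,400,245))):
    im=bot.capture(n); cv2.imwrite(f'pics/{n}1.png',cv2.resize(im[y0:y1,x0:x1],None,fx=f,fy=f,interpolation=cv2.INTER_CUBIC))
E
```

```text
base px [259.06211214 420.48142073] [258.99661499 300.94443397] [182.2422914  300.91959519]
knob [ 0.59758164 -0.1831621   0.26306623] pin [ 0.66232594 -0.17057227  0.17425815] cone [ 0.48768726 -0.18435272  0.26325215]
k [333.72919599 186.87530765] [340.48289331 171.55880658]
p [346.10274116 202.15668904] [329.62464494 148.32583541]
```

View pics/side1.png

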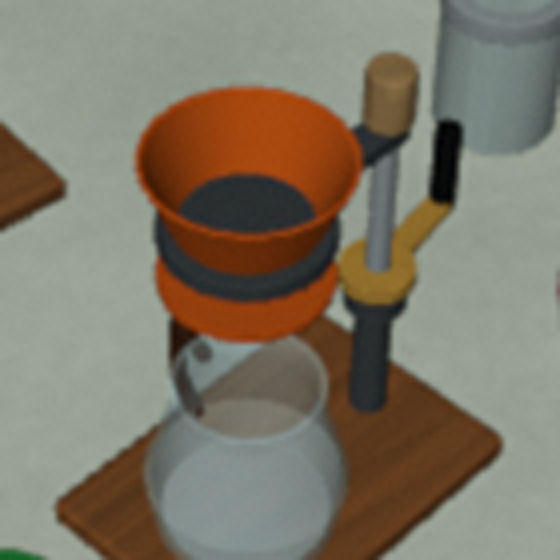

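View pics/top1.png

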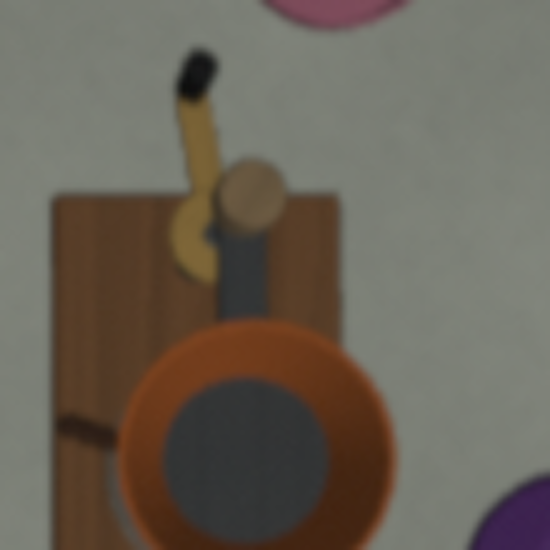

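The crops put the knob top at side (332.8,186.2) and top view (340.6,173.5). The pin top is at side (347.5,202) and top view (330,147). The dripper is aligned with world axes and its rod is on the far side.

```bash
python3 - <<'E'
from h import *
s,t=cam('side'),cam('top')
k=tri([(s,(332.8,186.2)),(t,(340.6,173.5))]);p=tri([(s,(347.5,202)),(t,(330,147.3))])
print(k,p, ray(t,340.6,173.5,k[2]), ray(t,330,147.3,.178),ray(s,347.5,202,.178))
for z in(.255,.26,.265): print(z,ray(t,340.6,173.5,z),ray(s,332.8,186.2,z))
S=bot.state();R=Ro.from_euler('xyz',S['tcp_rot'],degrees=True).as_matrix();print(R.round(3))
tgt=np.array([.595,-.184,.50]);d=tgt-S['ee_pos'];print((R.T@d*1000).round(0))
for name,zj in(('x',[1,0,0]),('-x',[-1,0,0]),('y',[0,1,0]),('-y',[0,-1,0])):
    x=np.array([0,0,-1.]);z=np.array(zj,float);G=np.c_[x,np.cross(z,x),z]
    print(name,(Ro.from_matrix(R.T@G).as_rotvec(degrees=True)).round(1))
E
```

```text
[ 0.5935132  -0.18320935  0.26712835] [ 0.66506574 -0.17179101  0.17365406] [ 0.59313793 -0.18285495  0.26712835] [ 0.66384097 -0.17107102  0.178     ] [ 0.66135883 -0.17498193  0.178     ]
0.255 [ 0.59483677 -0.1843099   0.255     ] [ 0.60572656 -0.1743177   0.255     ]
0.26 [ 0.59413642 -0.18371009  0.26      ] [ 0.60087768 -0.17809625  0.26      ]
0.265 [ 0.59343606 -0.18311028  0.265     ] [ 0.59602879 -0.1818748   0.265     ]
[[-0.    -0.95   0.312]
 [-0.     0.312  0.95 ]
 [-1.     0.    -0.   ]]
[ -95. -623. -589.]
x [71.8 -0.  -0. ]
-x [-108.2    0.    -0. ]
y [-18.2  -0.   -0. ]
-y [161.8  -0.    0. ]
```

```bash
python3 -m pendant '[[[-10,0,0,7.1,0,0,1],[-10,0,0,7.1,0,0,1],[-10,0,0,7.1,0,0,1],[-10,0,0,7.1,0,0,1],[-10,0,0,7.1,0,0,1],[-10,0,0,7.1,0,0,1],[-10,0,0,7.1,0,0,1],[-10,0,0,7.1,0,0,1],[-10,0,0,7.1,0,0,1],[-8,0,0,7.1,0,0,1]]]' 20
python3 -m pendant '[[[0,-36,20,0,0,0,1],[0,-36,20,0,0,0,1],[0,-36,20,0,0,0,1],[0,-36,20,0,0,0,1],[0,-36,20,0,0,0,1],[0,-36,20,0,0,0,1],[0,-36,20,0,0,0,1],[0,-36,20,0,0,0,1],[0,-36,20,0,0,0,1],[0,-36,20,0,0,0,1],[0,-36,20,0,0,0,1],[0,-36,20,0,0,0,1],[0,-36,20,0,0,0,1],[0,-36,20,0,0,0,1],[0,-36,20,0,0,0,1],[0,-36,20,0,0,0,1],[0,-30,16,0,0,0,1],[0,-20,10,0,0,0,1]]]'
```

```text
time_s: 1.43
ee_pos: [0.1872, 0.5695, 0.5039]
tcp_rot: [-113.5, 89.7, -113.4]
wrist_force: [1.1, -0.3, -0.4]
gripper_width: 0.333
time_s: 2.93
ee_pos: [0.5288, -0.0706, 0.5082]
tcp_rot: [-8.9, 89.5, -9.0]
wrist_force: [0.3, -0.0, -0.1]
gripper_width: 0.007
```

```bash
python3 -m pendant '[[[0,-30,18,0,0,0,1],[0,-30,18,0,0,0,1],[0,-27,15,0,0,0,1],[0,-20,10,0,0,0,1],[0,-5,3,0,0,0,1],[0,0,0,0,0,0,1]]]'
python3 - <<'E'
from h import *
S=bot.state();print(S['ee_pos'],S['tcp_rot'],S['time_s'])
c=cam('wrist');im=bot.capture('wrist')
R=Ro.from_euler('xyz',S['tcp_rot'],degrees=True).as_matrix();print(R.round(3))
pts={'tip':S['ee_pos']+R@[.186,0,0],'knob':[.594,-.183,.265],'pin':[.664,-.172,.178]}
for n,x in pts.items():
    u=proj(c,x);print(n,u);
    cv2.drawMarker(im,tuple(int(v) for v in u),(0,0,255),0,12,1)
cv2.imwrite('pics/w1.png',im)
E
```

```text
time_s: 3.43
ee_pos: [0.5955, -0.1949, 0.5072]
tcp_rot: [-12.2, 89.6, -12.7]
wrist_force: [-0.6, 0.4, -1.3]
gripper_width: 0.01
[ 0.59553001 -0.19486609  0.50724945] [-12.19010182  89.55469846 -12.67972862] 3.4333
[[ 0.008  0.009  1.   ]
 [-0.002  1.    -0.009]
 [-1.    -0.002  0.008]]
tip [279.10123029 259.48681532]
knob [274.74387607 216.83673269]
pin [343.18280421 185.95358443]
```

View pics/w1.png

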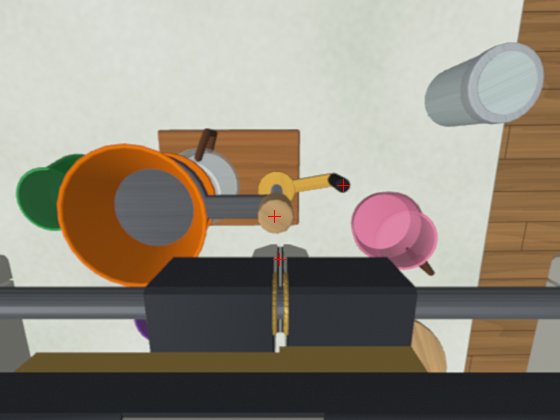

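The wrist view agrees: the knob shows at (276,215) and the pin at (342,184), both on the predicted marks. Next I move 12 mm in +y and press down.

```bash
python3 -m pendant '[[[10,12,-1,0,0,0,1],[15,0,0,0,0,0,1],[15,0,0,0,0,0,1],[6,0,0,0,0,0,1],[5,0,0,0,0,0,1],[5,0,0,0,0,0,1],[5,0,0,0,0,0,1],[5,0,0,0,0,0,1],[5,0,0,0,0,0,1]]]'
```

```text
time_s: 4.23
ee_pos: [0.5933, -0.1743, 0.4401]
tcp_rot: [-13.1, 89.1, -13.2]
wrist_force: [-2.3, 0.2, 2.2]
gripper_width: 0.01
```

```bash
python3 -m pendant '[[[-12,0,0,0,0,0,1],[0,-8,0,0,0,0,1],[0,0,0,0,0,0,1]]]'
python3 -m pendant '[[[6,0,0,0,0,0,1],[6,0,0,0,0,0,1],[6,0,0,0,0,0,1],[6,0,0,0,0,0,1],[6,0,0,0,0,0,1],[6,0,0,0,0,0,1]]]'
```

```text
time_s: 4.48
ee_pos: [0.5931, -0.1825, 0.4522]
tcp_rot: [-11.0, 89.2, -11.1]
wrist_force: [-0.1, -0.0, -1.2]
gripper_width: 0.007
time_s: 4.98
ee_pos: [0.5941, -0.1838, 0.4159]
tcp_rot: [-12.4, 88.9, -12.5]
wrist_force: [-0.5, -0.3, 2.1]
gripper_width: 0.006
```

```bash
python3 -m pendant '[[[6,0,0,0,0,0,1],[6,0,0,0,0,0,1],[6,0,0,0,0,0,1],[4,0,0,0,0,0,1]]]'
python3 -m pendant '[[[3,0,0,0,0,0,1],[2,0,0,0,0,0,1],[2,0,0,0,0,0,1]]]'
```

```text
time_s: 5.32
ee_pos: [0.5944, -0.1839, 0.3902]
tcp_rot: [-12.9, 89.0, -13.1]
wrist_force: [-1.4, -0.2, 3.0]
gripper_width: 0.007
time_s: 5.57
ee_pos: [0.5944, -0.1838, 0.3845]
tcp_rot: [-13.8, 88.9, -13.9]
wrist_force: [-12.2, 4.2, 23.9]
gripper_width: 0.004
```

```bash
python3 -m pendant '[[[2,0,0,0,0,0,1],[1,0,0,0,0,0,1]]]'
```

```text
time_s: 5.73
ee_pos: [0.5941, -0.1837, 0.3848]
tcp_rot: [-14.9, 88.9, -15.0]
wrist_force: [-1.4, 0.3, 1.1]
gripper_width: 0.005
```

```bash
python3 -m pendant '[[[1,0,0,0,0,0,1],[1,0,0,0,0,0,1]]]'; python3 -m pendant '[[[0,0,0,0,0,0,1]]]'
```

```text
time_s: 5.9
ee_pos: [0.5941, -0.1836, 0.3847]
tcp_rot: [-15.6, 88.8, -15.7]
wrist_force: [-4.2, 1.4, 9.2]
gripper_width: 0.007
time_s: 5.98
ee_pos: [0.5941, -0.1836, 0.385]
tcp_rot: [-15.5, 88.8, -15.6]
wrist_force: [0.2, 1.0, 0.3]
gripper_width: 0.007
```

```bash
python3 -m pendant '[[[-20,0,0,0,0,0,1],[-10,-10,20,0,0,0,1],[0,-10,25,0,0,0,1],[0,-4,20,0,0,0,1],[0,0,4,0,0,0,1],[0,0,0,0,0,0,1],[0,0,0,0,0,0,1]]]'
python3 - <<'E'
from h import *
S=bot.state();print(S['ee_pos'],S['tcp_rot'])
R=Ro.from_euler('xyz',S['tcp_rot'],degrees=True).as_matrix();print(R.round(3))
c=cam('wrist');im=bot.capture('wrist')
for x in([.594,-.1835,.198],[.664,-.172,.178],S['ee_pos']+R@[.186,0,0]):
    cv2.drawMarker(im,tuple(int(v) for v in proj(c,x)),(0,0,255),0,12,1)
s=bot.capture('side')[150:360,200:480]
cv2.imwrite('pics/w2.png',np.vstack([cv2.resize(im,(400,300)),cv2.resize(s,(400,300))]))
E
```

```text
time_s: 6.57
ee_pos: [0.664, -0.2076, 0.4133]
tcp_rot: [-11.1, 89.0, -11.2]
wrist_force: [-0.4, -0.1, 0.4]
gripper_width: 0.006
[ 0.66400898 -0.20761415  0.41328384] [-11.10683233  89.0447594  -11.21625321]
[[ 0.016  0.002  1.   ]
 [-0.003  1.    -0.002]
 [-1.    -0.003  0.016]]
```

View pics/w2.png

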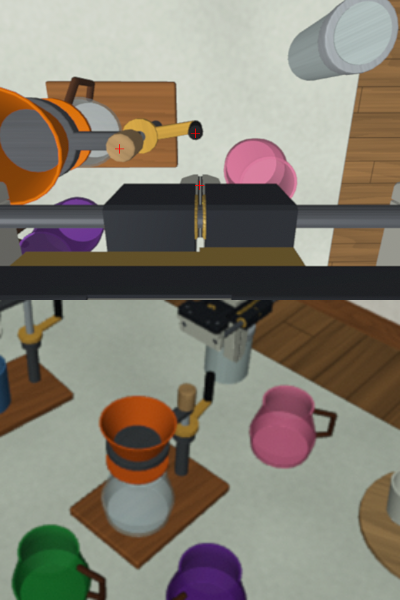

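The dripper now sits on the carafe rim, and the pin and knob line up with the markers. I lower the fingers beside the pin; the tip ends at about 0.140, above the pink mug.

```bash
python3 -m pendant '[[[20,0,-1,0,0,0,1],[25,0,-1,0,0,0,1],[25,0,0,0,0,0,1],[14,0,0,0,0,0,1],[2,0,0,0,0,0,1],[0,0,0,0,0,0,1]]]'
```

```text
time_s: 7.17
ee_pos: [0.6593, -0.2065, 0.3274]
tcp_rot: [-13.0, 88.9, -13.1]
wrist_force: [-0.2, -0.1, 0.4]
gripper_width: 0.01
```

```bash
python3 -m pendant '[[[0,8.5,1.5,-7,0,0,1],[0,8.5,1.5,-7,0,0,1],[0,8.5,1.5,-7,0,0,1],[0,8.5,1.5,-7,0,0,1]]]'
cat > chk.py <<'E'
from h import *
S=bot.state();R=Ro.from_euler('xyz',S['tcp_rot'],degrees=True).as_matrix()
tip=S['ee_pos']+R@[.18,0,0];c=np.array([.594,-.1835])
th=np.degrees(np.arctan2(R[1,2],R[0,2]));d=R.T@np.r_[tip[:2]-c,0]*1000
print('yaw',th,'tip',tip.round(4),'rel tool y,z',d[1:].round(1),'x axis',R[:,0].round(3),S['wrist_force'],'j',S['joint_positions'].round(0))
E
python3 chk.py
```

```text
time_s: 7.5
ee_pos: [0.6581, -0.1735, 0.3316]
tcp_rot: [-45.9, 88.7, -17.5]
wrist_force: [2.1, -1.1, -1.4]
gripper_width: 0.006
yaw 28.36928785264045 tip [ 0.6621 -0.1748  0.1517] rel tool y,z [-24.7  64.1] x axis [ 0.022 -0.007 -1.   ] [ 2.10148807 -1.07902496 -1.35176245] j [-19.  21.  77.   0.  81. -47.]
```

```bash
python3 -m pendant '[[[2,10,3.5,-7,0,0,1],[1,10,3,-7,0,0,1],[1,9,2.5,-7,0,0,1],[1,9,2.5,-7,0,0,1]]]'
python3 chk.py
```

```text
time_s: 7.83
ee_pos: [0.6439, -0.1372, 0.3337]
tcp_rot: [-78.5, 88.0, -21.5]
wrist_force: [1.0, -1.1, -1.1]
gripper_width: 0.007
yaw 57.02919917151841 tip [ 0.6496 -0.1394  0.1538] rel tool y,z [-22.6  67.3] x axis [ 0.032 -0.012 -0.999] [ 0.99555814 -1.08864635 -1.10529682] j [-16.  18.  81.  -0.  79. -73.]
```

```bash
python3 -m pendant '[[[3,10,3,-7,0,0,1],[3,9.5,2.5,-7,0,0,1],[3,9,2,-7,0,0,1],[2,9,2,-7,0,0,1]]]'
python3 chk.py
```

```text
time_s: 8.17
ee_pos: [0.6147, -0.1135, 0.3314]
tcp_rot: [-105.9, 87.1, -20.2]
wrist_force: [1.7, -0.4, 0.2]
gripper_width: 0.004
yaw 85.6575177935908 tip [ 0.6232 -0.1166  0.1516] rel tool y,z [-24.1  68.9] x axis [ 0.047 -0.017 -0.999] [ 1.73245808 -0.40058666  0.23989242] j [ -15.   12.   88.   -0.   77. -101.]
```

```bash
python3 -m pendant '[[[0,4,0,0,0,0,1],[0,3,0,0,0,0,1],[0,3,0,0,0,0,1]]]'
python3 chk.py
```

```text
time_s: 8.42
ee_pos: [0.6041, -0.112, 0.3353]
tcp_rot: [-104.7, 86.7, -19.0]
wrist_force: [1.2, -0.1, -1.3]
gripper_width: 0.006
yaw 85.66132016229885 tip [ 0.6138 -0.1153  0.1556] rel tool y,z [-14.6  69.5] x axis [ 0.054 -0.018 -0.998] [ 1.15188203 -0.10201427 -1.31237818] j [ -15.   10.   89.   -0.   77. -101.]
```

```bash
python3 -m pendant '[[[4,2,0,0,0,0,1],[2,2,0,0,0,0,1]]]'
python3 chk.py
```

```text
time_s: 8.58
ee_pos: [0.6013, -0.1122, 0.3319]
tcp_rot: [-103.4, 86.4, -18.0]
wrist_force: [6.5, 1.0, 3.5]
gripper_width: 0.008
yaw 85.31778249460832 tip [ 0.612  -0.1157  0.1522] rel tool y,z [-12.4  69.1] x axis [ 0.06  -0.019 -0.998] [6.49804319 0.99377633 3.51252051] j [ -15.   10.   90.   -0.   76. -101.]
```

```bash
python3 - <<'E'
from h import *
a=bot.capture('top')[120:270,260:460]; b=bot.capture('side')[150:360,200:480]
cv2.imwrite('pics/l1.png',np.vstack([cv2.resize(a,(400,300)),cv2.resize(b,(400,300))]))
E
```

```text
(no output)
```

View pics/l1.png

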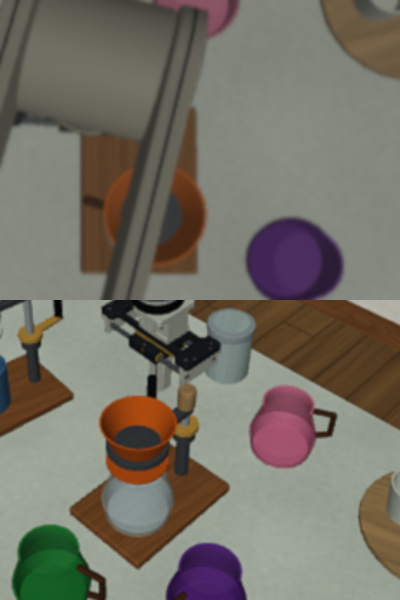

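The pin is now on the +y side, and the 6.5 N resistance suggests it has reached the stop. I push a little more to confirm.

```bash
python3 -m pendant '[[[0,3,0,0,0,0,1],[0,3,0,0,0,0,1]]]'
python3 chk.py
```

```text
time_s: 8.85
ee_pos: [0.5984, -0.1121, 0.3328]
tcp_rot: [-101.3, 85.8, -16.1]
wrist_force: [21.9, -1.3, -12.3]
gripper_width: 0.006
yaw 85.1806376682337 tip [ 0.6112 -0.1158  0.1533] rel tool y,z [-11.5  68.9] x axis [ 0.071 -0.021 -0.997] [ 21.93467589  -1.30526635 -12.29577845] j [ -15.    9.   91.   -0.   76. -101.]
```

At 22 N the tip moved less than 1 mm, so this is the end stop. I back off and retract for a clear look.

```bash
python3 -m pendant '[[[0,-6,0,0,0,0,1],[0,-15,0,0,0,0,1],[0,-15,0,0,0,0,1],[-20,0,0,0,0,0,1],[-35,0,0,0,0,0,1],[-35,0,0,0,0,0,1],[-35,0,0,0,0,0,1],[-30,0,0,0,0,0,1]]]'
python3 -m pendant '[[[0,0,-35,0,0,0,1],[0,0,-35,0,0,0,1],[0,0,-35,0,0,0,1],[0,0,-35,0,0,0,1],[0,0,-35,0,0,0,1],[0,0,-35,0,0,0,1],[0,0,-20,0,0,0,1],[0,0,0,0,0,0,1]]]'
python3 - <<'E'
from h import *
a=bot.capture('top'); b=bot.capture('side')
for n,im in(('top',a),('side',b)):
    for x in([.594,-.1835,.198],[.594,-.1135,.178],[.664,-.1835,.178]): print(n,proj(cam(n),x).round(1))
cv2.imwrite('pics/f1.png',np.hstack([cv2.resize(a[130:250,280:400],(400,400),interpolation=2),cv2.resize(b[170:320,230:380],(400,400),interpolation=2)]))
E
```

```text
time_s: 9.52
ee_pos: [0.6236, -0.1138, 0.4768]
tcp_rot: [-105.8, 87.7, -21.3]
wrist_force: [0.3, 0.9, 0.0]
gripper_width: 0.004
time_s: 10.18
ee_pos: [0.5998, -0.3523, 0.4874]
tcp_rot: [-106.2, 87.6, -22.1]
wrist_force: [0.2, -0.2, -0.6]
gripper_width: 0.005
top [337.1 177.6]
top [304. 179.]
top [335.7 147.2]
side [330.9 211.7]
side [306.2 203.5]
side [351.3 203.2]
```

View pics/f1.png

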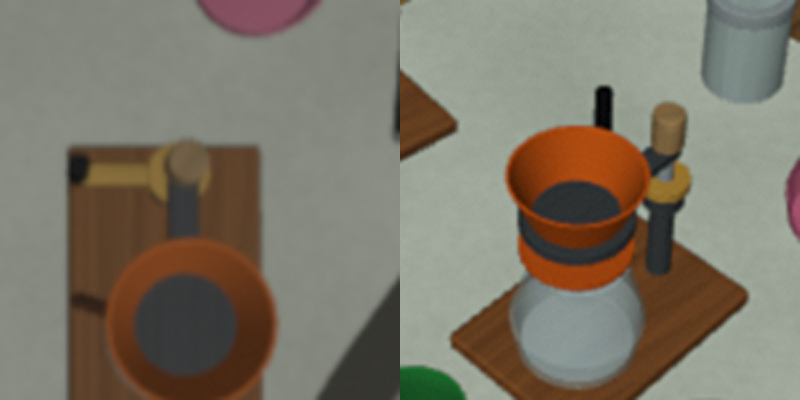

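The final view shows the pin top at (303,179) in the top view, against (304,179) predicted for fully locked. The dripper foot sits on the carafe rim and the arm is clear.

```bash
python3 -c "
from workcell import bot
bot.finish_job()"
```

```text
the job is handed in; nothing more can be done
```

The job is handed in at about 10 s on the robot's clock. I pressed the orange dripper down by its knob with closed fingers, then swung the black-pinned lever round to its locked end and moved the arm clear.

- **Lowering:** the dripper came to a hard stop at about 24 N with the knob top at z ≈ 0.198 m. That is the height expected with the foot on the carafe rim, and the side picture shows it resting there.
- **Clamp:** at about 22 N the pin moved less than 1 mm, so it was against its stop. In the top picture the pin is within 1 px of the computed locked position.
- **Carafe and white stand:** the carafe is still standing under the orange dripper. I did not approach the white stand.
- **Small disagreement:** the side picture puts the knob top about 1 px (2–3 mm) higher than the contact measurement. That is within my pixel reading and the calibration, so I trusted the contact and did not press again.

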